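Shut and lock the filter cover of the bench dust collector

TASK

Swing down the open filter cover on the sloping face of the small dust collector until it is shut. Then push its sprung wing stud in, feeling for the hidden slot by turning it clockwise under light pressure until it drops in - never forcing it, or the catch will bend - then push it fully in and turn it a further quarter turn clockwise to its stop, and let go so that it stays locked. Do not shift the hammer, the pin tray or the mandrel beside the box.

Things in the scene. Friction and masses are not known exactly. Their poses are not given: they have to be found in the camera images.
- dustbox: Fixed grey sheet-metal dust collector, 200 mm deep (its x), 230 wide (y), 135 high at the back. Origin: centre of its underside, on the table. Its level x axis points from its low front (45 high, at x = -100) to its back; z up. A flat face rises from the front edge at 30 degrees from level to the ridge at x = +56, z = 135 mm. It faces the robot, turned up to 20 degrees.
- cover (a joint): Opening angle of the aluminium cover (rad): 0 is shut flat on the sloping face; grows as its lower front edge swings up, 1.25 at most. It starts 0.5 to 1.0 open. A stiff hinge holds it wherever it is left; up to about 8 N on its front edge moves it.
- cover_hinge (a point): Middle of the cover's hinge line on the ridge. Its axes turn with the cover: y along the hinge (level), z square out of the cover's outer face, -x from the hinge to the cover's free front edge. The cover is a plate 165 mm long (x -2.5 to -167.5), 200 wide (y +-100), 6 thick (z 0 to 6).
- cover_lip (a point): Middle of the cover's free front edge, on its outer face; axes as cover_hinge.
- stud_foot (a point): Where the stud's axis crosses the cover's outer face: 110 mm from the hinge line, mid-width; axes as cover_hinge. With the stud out, a round steel collar 34 mm across ends in a flat top 22 mm above this face; on it stands a steel wing 64 mm long, 14 thick, 28 high. Pushed in, the collar sinks into the cover.
- stud_grip (a point): On the stud's axis, at the height to pinch its wing: 41 mm above the cover's outer face when the stud is out, 9 mm below the wing's top, 19 mm above its bottom. Moves and turns with the stud. z: along the axis, out of the cover (30 degrees from vertical, leaning to the front, once shut); x along the wing; y across its 14 mm thickness.
- plunger (a joint): How far the stud is pushed into the cover against its spring (m): 0 fully out, 0.019 fully in; about 3 N to start, 12.5 N fully in. Let go unturned, it springs back to 0. Past 0.016 (through the slot) it can be turned under the plate, clockwise only. Left only part turned, it stays at 0.016. Locked, it rests at 0.013.
- stud (a joint): Turn of the stud about its axis (rad), clockwise positive looking at the cover's outer face; -0.2 to 2.5, light friction. At 0 the wing points from hinge to front edge; it starts at -0.15 to 0.15. Locked is a quarter turn (1.57, give or take 0.1) past the hidden slot, at a stop: let go there, the stud springs out 3 mm into a notch, to 0.013.
- catch_hole (a point): Mouth of the catch in the frame under the stud; axes as dustbox. In it a hidden slotted plate stops the stud's cross bar at plunger 0.004 until the bar is in line with the slot (within about 0.06 rad). The slot lies somewhere at joint stud 0.2 to 0.65, not to be seen: press lightly (about 10 N in all) and turn clockwise until the stud drops in.
- leaf (a joint): How far the hidden slotted plate is pressed in on its stiff spring leaf by the stud's cross bar (m): 0 at rest, about 0.001 for each 10 N on the plate, so 0.0005 or so at the light pressure of the search. Beyond 0.004 (some 40 N) the catch is bent and spoilt. It plays no part once the stud has dropped through.
- hammer: Bystander: hammer with wooden handle, 240 mm long, lying beside the dust box on its +y side. Origin under its middle.
- pin_tray: Bystander: wooden tray of silver hairpins, 200 x 90 x 14 mm, beside the dust box on its -y side. Origin: centre of its underside.
- mandrel: Bystander: steel tapered mandrel, 180 mm long, 24 mm thick, lying along y in front of the dust box. Origin: centre of its thick end.

How it is judged:
On the way, in this order (a step that is already met when the one before it is completed fails the run):
1. the cover is shut (within 0.03 rad) (value of joint cover below 0.03 rad), for 0.1 s.
2. with the cover shut, the stud is pushed in through the slot (more than 15 mm) (value of joint cover below 0.03 rad and value of joint plunger above 0.015 m), for 0.1 s.
At the end, for the whole second after the job is handed in: The cover is shut (joint cover below 0.03 rad) and the stud, let go and at rest, sits in its locking notch: 11.5 to 14.5 mm in (fully turned it springs out to 13 mm; part turned it stays at 16 mm, unturned it springs out to 0), turned more than 1.6 rad (value of joint cover below 0.03 rad and value of joint plunger between 0.0115 and 0.0145 m and value of joint stud above 1.6 rad and velocity of joint plunger below 0.005 m/s); the robot touches nothing.
It fails at once if the stud was forced against the catch, bending it by more than 4 mm (about 40 N) (value of joint leaf above 0.004 m).
It fails at once if the hammer was shifted by more than 30 mm (distance of hammer from where it was at the start of the episode above 0.03 m).
It fails at once if the pin tray was shifted by more than 30 mm (distance of pin_tray from where it was at the start of the episode above 0.03 m).
It fails at once if the mandrel was shifted by more than 30 mm (distance of mandrel from where it was at the start of the episode above 0.03 m).
It also fails if it takes over 61 s, if anything falls off the work surface, if the arm or the gripper's body presses on something with over 40 N, if the wrist force passes 120 N, or if a joint passes its speed limit or range.

ROBOT

A 6-joint arm with a two-finger parallel gripper is mounted at the origin on the work surface. World frame = base frame: x ahead of the robot, y to its left, z up, the work surface at z = 0. Lengths are in m, angles in rad, forces in N, time in s.
With the tool pointing down it reaches from about 0.25 to 0.775 m from the base axis. Payload 4 kg.
Tool frame: the origin (TCP) lies on the centre line of the jaws, within the pads' length; the fingertips stand 22 mm ahead of it and the grasp point (between the pads) lies 3 mm ahead of it (env.nose_length is the distance from the TCP to the fingertips, in m); x points along the fingers, z is the direction in which the jaws open and shut, and the axes are right-handed (so a half turn about x gives the same grasp; the last joint's range is limited). The gripper opens to 85 mm and grips with 20 to 120 N. Pads are 22 mm wide; open, the fingers measure 114 mm over their backs; the gripper's body (76 mm by 85 mm) begins 54 mm behind the grasp point. The pads swing forward as they close: fully open they stand 13 mm farther back than shut.
Start: joints at [-1.284, 0.087, 1.371, -0, 1.684, -0.103], TCP at [0.209, -0.509, 0.253] pointing down, gripper open.
Joint ranges: [-3.1, 3.1], [-0.76, 2.03], [0.27, 2.55], [-1.08, 4.22], [0.17, 2.65], [-2.57, 2.57]. Speed limits (rad/s): [2.79, 2.79, 3.14, 3.14, 3.14, 3.14].

INTERFACE

Orientations are given as a rotation vector (axis times angle).
In Python, from workcell import monitor, get_image, camera_model, close_job, env gives the robot as it stands.
- The arm moves only by the tool servo_tool, never from a script. Its argument "targets" is a list of rows, each a list of 3 entries, a list of its own where there are three numbers: the shift along the world's x, y, z in m, then the turn, a rotation vector about the world's x, y, z in degrees, then the closure, from 0 (fully open) to 1 (shut). A call has 1 to 5 rows; each row is the pose to reach, as a shift and turn from the pose commanded when the call began; what a row does not reach only later rows make up. A row lasts 1/8 s, in which the tool goes at most 62.5 mm and 10.7 degrees, less where a joint would pass 70% of its speed; a pose out of reach is approached as far as the arm can. A call with a gripper value outside its range is refused whole. The fingers move at their own pace and stop on an object; "newtons" is the grip in N (left out, the last holds). Time passes only in rows, so rows that repeat a pose let the fingers close. It gives the time, the measured TCP pose, the force and the opening at its end, in the units of the state.
- monitor.observe(): the state, without advancing time (a new reading comes with each control period).
- get_image(name): name is "scene" or "top"; returns the picture (420x560x3 uint8, red, green, blue); there is no depth.
- camera_model(name): a dict with "K" (3x3 intrinsics, pixels), "world_from_camera" (4x4, takes a point from camera to world coordinates). Camera axes: x right, y down, z forward; pixel columns grow to the right and rows downward; lengths in m; the calibration is good to about 2 mm. A picture is of the moment at which its call begins. camera_model takes no time and is no camera call.
- close_job(): hands the job in, once; it reports no verdict.
The state is a dict: "time": time; "q": joint angles; "joint_velocities": joint speeds; "joint_efforts": joint torques, N m; "tcp_pos": TCP position; "tool_rot": TCP orientation; "wrist_force": force on the tool from outside, world axes, zero at the start; "torque": the same for the moment, N m; "opening": finger opening in m.
Only numpy, scipy, OpenCV 4.12 (cv2) and the standard library are available. Lean on these libraries where they do the work, as an engineer would, in place of code of your own. Each camera call takes 0.05 s, during which the arm holds its last target. There are 200 camera calls.

## Working session

There is one attempt and no reset: what is moved stays moved. The work goes in short steps, Python scripts to look and compute and a tool call to move; the robot and the scene stay as the last step left them, time stands still between calls to the robot, and variables do not carry over. Pictures are saved under pics/ and viewed, about 8 in all and at most 12, crops included, and the job is handed in when it is done.

Besides the shell and the picture viewer there is one more tool, called by a JSON object that holds its "method" and its "body". servo_tool: Moves the arm, as the interface text tells. Its arguments: {"type":"object","properties":{"targets":{"type":"array"},"newtons":{"type":"number"}},"required":["targets"]}

```bash
ls; mkdir -p pics; python3 - <<'E'
from workcell import monitor,get_image,camera_model
import cv2,numpy as np
for n in("scene","top"):
    im=get_image(n);cv2.imwrite(f"pics/{n}0.png",im[:,:,::-1])
    m=camera_model(n);print(n,np.round(m["K"],1).tolist(),np.round(m["world_from_camera"],4).tolist())
a=cv2.imread("pics/scene0.png")
s=monitor.observe();print({k:np.round(v,3).tolist() for k,v in s.items()})
E
```

```text
pics
scene [[544.1, 0.0, 283.1], [0.0, 544.1, 213.9], [0.0, 0.0, 1.0]] [[-0.7136, 0.5985, -0.3641, 0.9696], [0.7005, 0.6047, -0.379, 0.4674], [-0.0067, -0.5255, -0.8508, 1.1233], [0.0, 0.0, 0.0, 1.0]]
top [[454.1, 0.0, 281.5], [0.0, 454.1, 210.4], [0.0, 0.0, 1.0]] [[-0.0099, -0.9868, 0.1614, 0.3863], [-0.9998, 0.0124, 0.015, 0.033], [-0.0168, -0.1612, -0.9868, 1.1058], [0.0, 0.0, 0.0, 1.0]]
{'time': 0.1, 'q': [-1.284, 0.088, 1.372, 0.0, 1.684, -0.103], 'joint_velocities': [-0.0, -0.0, -0.004, -0.0, -0.0, 0.0], 'joint_efforts': [0.002, -35.302, -31.422, -0.0, 0.008, -0.0], 'tcp_pos': [0.209, -0.508, 0.252], 'tool_rot': [0.919, 1.37, -0.917], 'wrist_force': [-0.382, 0.034, 0.203], 'torque': [0.004, -0.021, -0.019], 'opening': 0.085}
```

View pics/scene0.png

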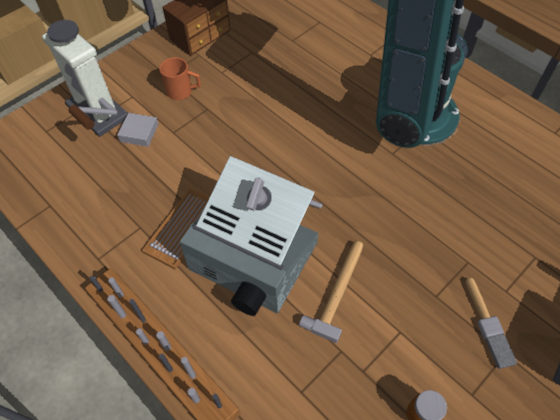

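View pics/top0.png

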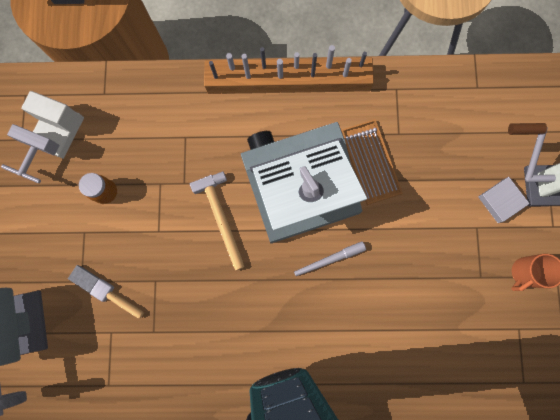

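The scene picture shows the cover's corners near (232,159), (314,193), (281,261) and (198,222). The top picture shows the box around (243–365, 125–240). I'll enlarge both to pick points.

```bash
python3 - <<'E'
import cv2,numpy as np
a=cv2.imread("pics/scene0.png")[145:325,170:335];b=cv2.imread("pics/top0.png")[115:255,232:402]
A=cv2.resize(a,None,fx=3.2,fy=3.2,interpolation=2)[:600];B=cv2.resize(b,None,fx=4.5,fy=4.5,interpolation=2)
cv2.imwrite("pics/a.png",A);cv2.imwrite("pics/b.png",B);print(A.shape,B.shape)
E
```

```text
(576, 528, 3) (630, 765, 3)
```

View pics/a.png

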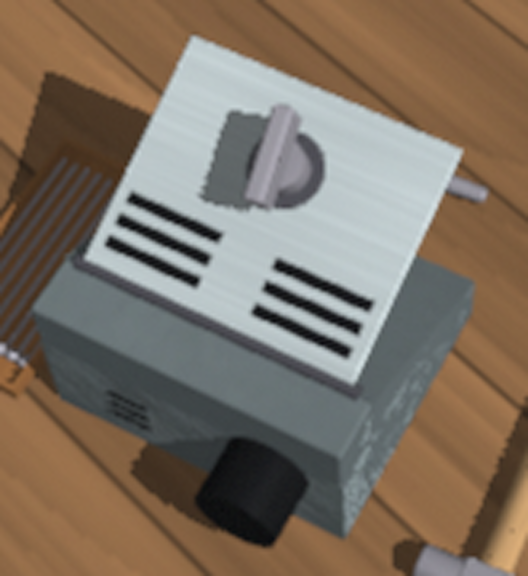

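View pics/b.png

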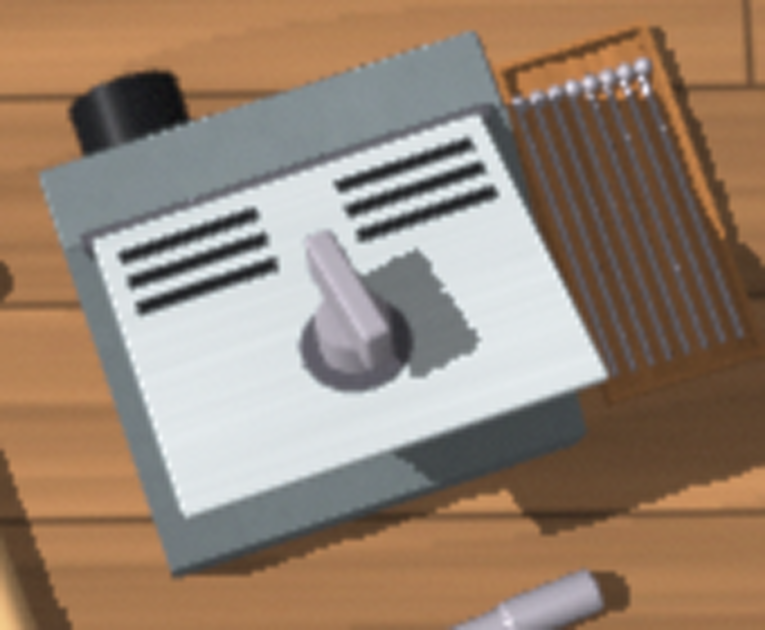

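Crop A, from behind, shows the cover corners at (193,37), (462,150), (357,382) and (83,260). Crop B gives the box and cover corners. I'll fit the pose from these.

```bash
cat >h.py <<'E'
import numpy as np,cv2
from workcell import camera_model
from scipy.spatial.transform import Rotation as R
M={n:camera_model(n) for n in("scene","top")}
def proj(n,P):
    m=M[n];W=np.linalg.inv(m["world_from_camera"]);p=np.atleast_2d(P)@W[:3,:3].T+W[:3,3];p=p@m["K"].T;return p[:,:2]/p[:,2:]
def frames(x,y,yaw,c):
    B=R.from_euler('z',yaw);o=np.array([x,y,0])
    # cover frame: shut, -x points down-front at 30deg below level; opening raises front
    C=B*R.from_euler('y',-(np.pi/6-c));h=o+B.apply([.056,0,.135]);return B,o,C,h
E
cat >fit.py <<'E'
from h import *
from scipy.optimize import least_squares
S=lambda u,v:((u+.5)/3.2-.5+170,(v+.5)/3.2-.5+145);T=lambda u,v:((u+.5)/4.5-.5+232,(v+.5)/4.5-.5+115)
box=[("scene",(.1,-.115,.135),S(35,310)),("scene",(.1,.115,.135),S(343,458)),("scene",(.1,.115,0),S(345,537)),("scene",(-.1,.115,.045),S(473,283)),
("top",(.1,.115,.135),T(40,172)),("top",(.1,-.115,.135),T(475,32)),("top",(-.1,.115,.045),T(173,575)),("top",(-.1,-.115,.045),T(583,437))]
L=-.1675;H=-.0025
cov=[("scene",(H,.1,.006),S(357,382)),("scene",(H,-.1,.006),S(83,260)),("scene",(L,.1,.006),S(462,150)),("scene",(L,-.1,.006),S(193,37)),
("top",(L,.1,.006),T(185,518)),("top",(L,-.1,.006),T(608,376)),("top",(H,.1,.006),T(93,238)),("top",(H,-.1,.006),T(487,110))]
def f(p,w=0):
    B,o,C,h=frames(*p);r=[proj(n,o+B.apply(q))[0]-u for n,q,u in box]+[proj(n,h+C.apply(q))[0]-u for n,q,u in cov]
    return np.ravel(r)
s=least_squares(f,[.45,0,.3,.7],loss='soft_l1')
print(np.round(s.x,4),np.degrees(s.x[2:]));print(np.round(f(s.x).reshape(-1,2),1).tolist())
np.save("p.npy",s.x)
B,o,C,h=frames(*s.x)
print("hinge",h,"lip",h+C.apply([L,0,.006]),"stud",h+C.apply([-.11,0,.006]))
for t in(-.15,0,.15):
    D=R.from_rotvec([0,0,-t])
    for n,k,(a,b) in(("scene",3.2,(170,145)),("top",4.5,(232,115))):
        P=proj(n,h+C.apply([-.11,0,.056]+D.apply([[-.032,y,z] for z in(0,) for y in(-.007,.007)]+[[.032,-.007,0],[.032,.007,0]])))
        print(t,n,np.round((P-[a,b]+.5)*k).tolist())
_,_,C0,_=frames(*s.x[:3],0)
print("shut: lip",h+C0.apply([L,0,.006]),"grip",h+C0.apply([-.11,0,.047]),"z",C0.apply([0,0,1]),"x",C0.apply([1,0,0]),"y",C0.apply([0,1,0]))
E
python3 fit.py
```

```text
[ 6.158e-01 -6.000e-04  3.142e-01  9.274e-01] [18.00017507 53.1343877 ]
[[-2.0, -0.9], [-0.4, -0.2], [0.1, 0.5], [0.7, -1.1], [-1.1, 0.1], [0.2, -1.0], [-0.5, -0.4], [0.8, -0.8], [-1.1, 1.1], [-0.0, -0.2], [0.4, -0.3], [-0.4, -0.8], [-0.2, 0.4], [0.2, 0.2], [-0.6, 0.8], [-1.9, 0.8]]
hinge [0.66906445 0.01675347 0.135     ] lip [ 0.52481471 -0.0301166   0.20632644] stud [ 0.57510291 -0.0137768   0.18373532]
-0.15 scene [[273.0, 102.0], [294.0, 107.0], [243.0, 200.0], [264.0, 205.0]]
-0.15 top [[395.0, 331.0], [366.0, 345.0], [328.0, 229.0], [300.0, 242.0]]
0 scene [[281.0, 103.0], [301.0, 111.0], [237.0, 196.0], [256.0, 204.0]]
0 top [[385.0, 337.0], [355.0, 347.0], [339.0, 227.0], [309.0, 237.0]]
0.15 scene [[288.0, 105.0], [306.0, 116.0], [231.0, 191.0], [249.0, 202.0]]
0.15 top [[375.0, 342.0], [343.0, 348.0], [350.0, 226.0], [319.0, 232.0]]
shut: lip [ 0.52825187 -0.02899979  0.05644615] grip [ 0.55611443 -0.0199466   0.12070319] z [-0.47552779 -0.15450995  0.8660254 ] x [0.82363829 0.26761908 0.5       ] y [-0.3090199   0.95105557  0.        ]
```

```bash
python3 - <<'E'
from h import *
from workcell import monitor,env
p=np.load("p.npy");B,o,C0,h=frames(*p[:3],0)
s=monitor.observe();R0=R.from_rotvec(s["tool_rot"]);t0=np.array(s["tcp_pos"]);q=s["q"]
print([a for a in dir(env) if a[0]!='_'],env.nose_length)
d=C0.apply([0,0,-1]);print("d",d,"axes",np.round(R0.as_matrix(),3).tolist())
for t in(-.1,):
  for sg in(1,-1):
    z=sg*C0.apply(R.from_rotvec([0,0,-t]).apply([0,1,0]));y=np.cross(z,d);Rt=R.from_matrix(np.c_[d,y,z])
    D=Rt*R0.inv();print(sg,"rotvec deg",np.degrees(D.as_rotvec()).round(1),np.degrees(D.magnitude()))
    # est q6 turn: bring R0 round base z by -q1, tilt about y, compare
    E=R.from_euler('z',-q[0])*R0
    rel=(E.inv()*Rt).as_matrix();print(np.degrees((E.inv()*Rt).as_rotvec()).round(1))
for c in(1.05,.95,.927,.8,.6,.4,.2,.1,.05,0):
    _,_,C,_=frames(*p[:3],c);P=h+C.apply([-.158,-.05,.006]);print(c,(P-.022*d).round(3),(P-.022*d-t0).round(3))
E
```

```text
['PlanningError', 'nose_length'] 0.022
d [ 0.47552779  0.15450995 -0.8660254 ] axes [[-0.001, 0.925, 0.38], [0.002, 0.38, -0.925], [-1.0, 0.0, -0.002]]
1 rotvec deg [  44.1   13.9 -172.5] 178.62330612638797
[-105.   -26.   -23.3]
-1 rotvec deg [  8.8 -28.7   1.3] 30.028263020949286
[ 70.4 -21.5  23.9]
1.05 [ 0.547 -0.075  0.239] [ 0.338  0.433 -0.014]
0.95 [ 0.54  -0.078  0.225] [ 0.331  0.43  -0.027]
0.927 [ 0.538 -0.078  0.222] [ 0.329  0.43  -0.031]
0.8 [ 0.531 -0.081  0.203] [ 0.322  0.428 -0.049]
0.6 [ 0.525 -0.083  0.172] [ 0.316  0.426 -0.08 ]
0.4 [ 0.524 -0.083  0.141] [ 0.315  0.425 -0.112]
0.2 [ 0.53  -0.081  0.11 ] [ 0.321  0.427 -0.143]
0.1 [ 0.535 -0.079  0.095] [ 0.326  0.429 -0.158]
0.05 [ 0.538 -0.078  0.087] [ 0.329  0.43  -0.165]
0 [ 0.541 -0.077  0.08 ] [ 0.332  0.431 -0.172]
```

{"method": "servo_tool", "body": {"targets": [[[0.03,0.043,0.006],[1.8,-5.7,0.3],0.3],[[0.06,0.086,0.012],[3.5,-11.5,0.5],0.7],[[0.09,0.129,0.018],[5.3,-17.2,0.8],1],[[0.12,0.172,0.024],[7,-23,1],1],[[0.15,0.215,0.03],[8.8,-28.7,1.3],1]], "newtons": 20}}

```text
time: 0.72
tcp_pos: [0.3597, -0.2923, 0.2833]
tool_rot: [1.156, 1.019, -0.516]
wrist_force: [0.6, -0.3, -0.4]
opening: -0.0001
```

{"method": "servo_tool", "body": {"targets": [[[0.034,0.043,0],[0,0,0],1],[[0.068,0.086,0],[0,0,0],1],[[0.102,0.129,0],[0,0,0],1],[[0.136,0.172,0],[0,0,0],1],[[0.17,0.215,0],[0,0,0],1]]}}

```text
time: 1.35
tcp_pos: [0.5295, -0.0771, 0.2829]
tool_rot: [1.154, 1.021, -0.519]
wrist_force: [0.3, -1.0, 1.1]
opening: 0.0
```

```bash
cat >st.py <<'E'
from h import *
from workcell import monitor
p=np.load("p.npy");B,o,C0,h=frames(*p[:3],0);s=monitor.observe();Rt=R.from_rotvec(s["tool_rot"]);t=np.array(s["tcp_pos"])
G=h+C0.apply([-.11,0,.006])
L=C0.inv().apply(t-G)
m=Rt.as_matrix();w=C0.inv().apply(m[:,2])
print("t",round(s["time"],2),"tcp",t.round(4),"rel stud foot (shut frame) mm",(L*1e3).round(1),"axis in frame",C0.inv().apply(m[:,0]).round(3),"jaw z",w.round(3),"F",C0.inv().apply(s["wrist_force"]).round(1),"T",C0.inv().apply(s["torque"]).round(2),"open",round(s["opening"],4),"q",np.round(s["q"],2))
E
python3 st.py
```

```text
t 1.35 tcp [ 0.5295 -0.0771  0.2829] rel stud foot (shut frame) mm [ 43.9 -46.1 202.9] axis in frame [-0.    -0.003 -1.   ] jaw z [ 0.099 -0.995  0.003] F [ 0.5 -1.   0.9] T [-0.02  0.23 -0.  ] open 0.0 q [-0.45 -0.24  1.7   0.36  1.31  0.68]
```

{"method": "servo_tool", "body": {"targets": [[[0.009,0,-0.03],[0,0,0],1],[[0.009,-0.001,-0.052],[0,0,0],1],[[0.005,-0.002,-0.07],[0,0,0],1],[[0.001,-0.004,-0.085],[0,0,0],1],[[-0.002,-0.005,-0.1],[0,0,0],1]]}}

```text
time: 1.98
tcp_pos: [0.5268, -0.0843, 0.183]
tool_rot: [1.155, 1.02, -0.519]
wrist_force: [-0.2, 0.6, 1.6]
opening: -0.0
```

```bash
python3 st.py
```

```text
t 1.98 tcp [ 0.5268 -0.0843  0.183 ] rel stud foot (shut frame) mm [-10.2 -52.1 118.8] axis in frame [ 0.001 -0.004 -1.   ] jaw z [ 0.099 -0.995  0.004] F [0.8 0.6 1.4] T [-0.02  0.13  0.03] open -0.0 q [-0.47 -0.2   1.86  0.4   1.12  0.58]
```

{"method": "servo_tool", "body": {"targets": [[[-0.003,0,-0.02],[0,0,0],1],[[-0.003,0,-0.04],[0,0,0],1],[[0,0.001,-0.06],[0,0,0],1],[[0.005,0.003,-0.079],[0,0,0],1],[[0.01,0.005,-0.093],[0,0,0],1]]}}

```text
time: 2.6
tcp_pos: [0.5368, -0.0793, 0.0894]
tool_rot: [1.155, 1.021, -0.52]
wrist_force: [0.0, -0.3, 0.7]
opening: -0.0001
```

```bash
python3 st.py
```

```text
t 2.6 tcp [ 0.5368 -0.0793  0.0894] rel stud foot (shut frame) mm [-47.5 -50.5  32.2] axis in frame [-0.    -0.004 -1.   ] jaw z [ 0.099 -0.995  0.003] F [ 0.3 -0.3  0.6] T [-0.08  0.24 -0.03] open -0.0001 q [-0.45 -0.08  1.96  0.45  0.91  0.5 ]
```

{"method": "servo_tool", "body": {"targets": [[[0.002,0.001,-0.004],[0,0,0],1],[[0.004,0.001,-0.007],[0,0,0],1],[[0.005,0.002,-0.009],[0,0,0],1],[[0.006,0.002,-0.011],[0,0,0],1],[[0.006,0.002,-0.011],[0,0,0],1]]}}

```text
time: 3.22
tcp_pos: [0.5425, -0.0772, 0.0821]
tool_rot: [1.152, 1.022, -0.517]
wrist_force: [-19.3, -2.0, 18.1]
opening: -0.0001
```

```bash
python3 st.py;  python3 - <<'E'
from workcell import get_image
import cv2,numpy as np
a=get_image("scene")[100:310,150:400,::-1];b=get_image("top")[115:275,232:402,::-1]
A=cv2.resize(a,(400,336));B=cv2.resize(b,(400,376));cv2.imwrite("pics/c1.png",np.hstack([cv2.copyMakeBorder(A,0,40,0,0,0),B]))
E
```

```text
t 3.23 tcp [ 0.5425 -0.0772  0.0821] rel stud foot (shut frame) mm [-45.9 -50.3  22.9] axis in frame [-0.    -0.003 -1.   ] jaw z [ 0.102 -0.995  0.003] F [-7.4  4.1 25.2] T [ 0.68  1.51 -0.03] open -0.0001 q [-0.44 -0.06  1.96  0.45  0.89  0.5 ]
```

View pics/c1.png

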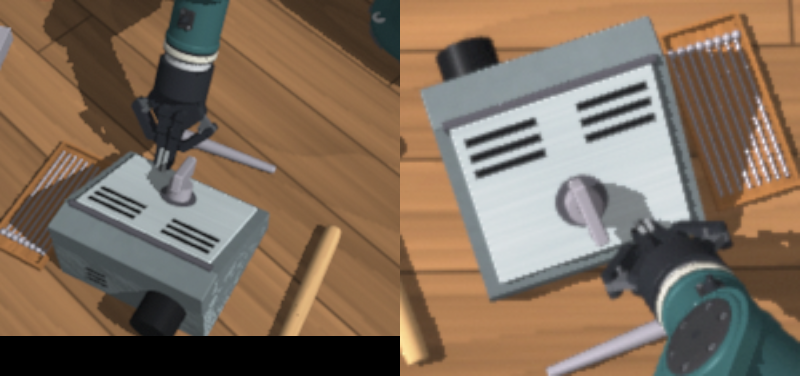

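The cover is shut: both views show it flat on the face, with 25 N at the lip. The wing stands clear at about (585,210) in the right panel. Next I'll back off, then turn the tool by half a turn so joint 6 has room for the clockwise turn.

{"method": "servo_tool", "body": {"targets": [[[-0.014,-0.005,0.026],[0,0,0],1],[[-0.028,-0.009,0.052],[0,0,0],1],[[-0.038,-0.012,0.069],[-4.8,-1.5,8.7],0.5],[[-0.038,-0.012,0.069],[-9.5,-3.1,17.3],0],[[-0.038,-0.012,0.069],[-14.3,-4.6,26],0]]}}

```text
time: 3.95
tcp_pos: [0.5054, -0.089, 0.1497]
tool_rot: [0.682, 1.072, -0.223]
wrist_force: [-0.6, 0.2, -0.2]
opening: 0.0547
```

{"method": "servo_tool", "body": {"targets": [[[0,0,0],[-4.8,-1.5,8.7],0],[[0,0,0],[-9.5,-3.1,17.3],0],[[0,0,0],[-14.3,-4.6,26],0],[[0,0,0],[-19,-6.2,34.6],0],[[0,0,0],[-23.8,-7.7,43.3],0]]}}

```text
time: 4.58
tcp_pos: [0.5053, -0.0888, 0.149]
tool_rot: [-0.104, 1.043, 0.247]
wrist_force: [0.1, -0.0, -0.3]
opening: 0.0856
```

{"method": "servo_tool", "body": {"targets": [[[0,0,0],[-4.8,-1.5,8.7],0],[[0,0,0],[-9.5,-3.1,17.3],0],[[0,0,0],[-14.3,-4.6,26],0],[[0,0,0],[-19,-6.2,34.6],0],[[0,0,0],[-23.8,-7.7,43.3],0]]}}

```text
time: 5.2
tcp_pos: [0.5053, -0.0888, 0.149]
tool_rot: [-0.887, 0.872, 0.692]
wrist_force: [-0.0, 0.2, 0.1]
opening: 0.0856
```

{"method": "servo_tool", "body": {"targets": [[[0,0,0],[-4.8,-1.5,8.7],0],[[0,0,0],[-9.5,-3.1,17.3],0],[[0,0,0],[-14.3,-4.6,26],0],[[0,0,0],[-19,-6.2,34.6],0],[[0,0,0],[-22,-7.1,40],0]]}}

```text
time: 5.82
tcp_pos: [0.5055, -0.0882, 0.1493]
tool_rot: [-1.593, 0.584, 1.068]
wrist_force: [0.2, -0.8, -0.0]
opening: 0.0852
```

```bash
python3 st.py;  python3 - <<'E'
from workcell import get_image
from h import *
p=np.load("p.npy");B,o,C0,h=frames(*p[:3],0)
img={n:get_image(n)[:,:,::-1].copy() for n in("scene","top")}
out=[]
for n in img:
    c=proj(n,h+C0.apply([-.11,0,.047]))[0];u,v=(c-30).astype(int);k=6.5
    A=cv2.resize(img[n][v:v+60,u:u+60],None,fx=k,fy=k,interpolation=cv2.INTER_CUBIC)
    for t,col in((-.15,(0,0,255)),(0,(0,255,0)),(.15,(255,0,0))):
        D=R.from_rotvec([0,0,-t]);Q=proj(n,h+C0.apply([-.11,0,.056]+D.apply([[-.032,-.007,0],[-.032,.007,0],[.032,.007,0],[.032,-.007,0]])))
        cv2.polylines(A,[((Q-[u,v]+.5)*k).astype(np.int32)],True,col,1)
    out.append(A)
cv2.imwrite("pics/w.png",np.hstack(out))
E
```

```text
t 5.83 tcp [ 0.5055 -0.0882  0.1493] rel stud foot (shut frame) mm [-45.6 -49.3 100.3] axis in frame [ 0.001 -0.001 -1.   ] jaw z [-0.035  0.999 -0.001] F [-0.1 -0.8  0. ] T [-0.04  0.27  0.12] open 0.0852 q [-0.5  -0.21  1.95  0.43  1.07 -2.57]
```

View pics/w.png

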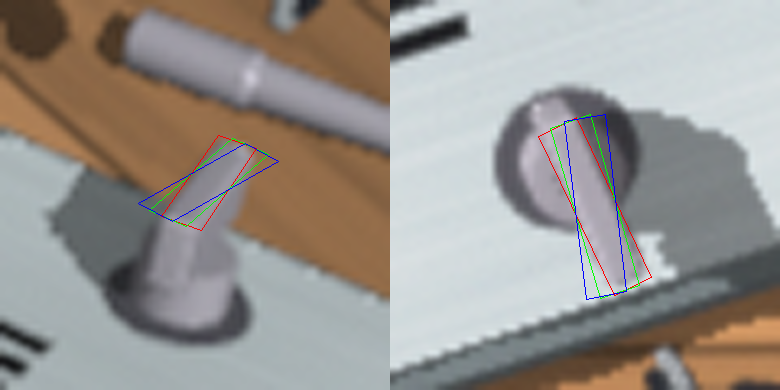

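{"method": "servo_tool", "body": {"targets": [[[0.0112,0.0296,0.0114],[0,0,0],0],[[0.0224,0.0591,0.0228],[-1,-0.3,1.8],0],[[0.0224,0.0591,0.0228],[-1.9,-0.6,3.5],0],[[0.0305,0.0617,0.0081],[-1.9,-0.6,3.5],0],[[0.0386,0.0643,-0.0067],[-1.9,-0.6,3.5],0]]}}

```text
time: 6.55
tcp_pos: [0.5439, -0.0245, 0.1415]
tool_rot: [-1.653, 0.553, 1.1]
wrist_force: [0.8, -0.1, 0.0]
opening: 0.0854
```

```bash
python3 st.py
```

```text
t 6.55 tcp [ 0.5439 -0.0245  0.1415] rel stud foot (shut frame) mm [-0.9 -0.5 65.5] axis in frame [-0.001 -0.    -1.   ] jaw z [-0.104  0.995 -0.   ] F [ 0.7 -0.4 -0.4] T [-0.05  0.2   0.01] open 0.0854 q [-0.32 -0.16  1.91  0.36  0.98 -2.45]
```

{"method": "servo_tool", "body": {"targets": [[[0.005,0.002,-0.008],[0,0,0],0],[[0.0099,0.0037,-0.0164],[0,0,0],0],[[0.0099,0.0037,-0.0164],[0,0,0],0.6],[[0.0099,0.0037,-0.0164],[0,0,0],1],[[0.0099,0.0037,-0.0164],[0,0,0],1]], "newtons": 60}}

```text
time: 7.18
tcp_pos: [0.554, -0.0203, 0.1262]
tool_rot: [-1.653, 0.552, 1.099]
wrist_force: [1.1, 0.5, -0.6]
opening: 0.032
```

{"method": "servo_tool", "body": {"targets": [[[0,0,0],[0,0,0],1],[[0,0,0],[0,0,0],1]]}}

```text
time: 7.42
tcp_pos: [0.554, -0.0205, 0.1261]
tool_rot: [-1.653, 0.553, 1.099]
wrist_force: [-2.0, -2.0, 0.7]
opening: 0.013
```

```bash
python3 st.py
```

```text
t 7.42 tcp [ 0.554  -0.0205  0.1261] rel stud foot (shut frame) mm [ 0.8  0.2 46.8] axis in frame [ 0. -0. -1.] jaw z [-0.104  0.995 -0.   ] F [-1.8 -1.3  1.8] T [-0.19  0.32  0.08] open 0.013 q [-0.3  -0.12  1.92  0.36  0.94 -2.44]
```

{"method": "servo_tool", "body": {"targets": [[[0.001,0.0003,-0.0017],[0,0,0],1],[[0.0019,0.0006,-0.0035],[0,0,0],1],[[0.0019,0.0006,-0.0035],[0,0,0],1]]}}

```text
time: 7.8
tcp_pos: [0.556, -0.0198, 0.1224]
tool_rot: [-1.653, 0.553, 1.099]
wrist_force: [-2.3, -2.2, 3.4]
opening: 0.0129
```

```bash
python3 st.py
```

```text
t 7.8 tcp [ 0.556  -0.0198  0.1224] rel stud foot (shut frame) mm [ 0.8  0.2 42.5] axis in frame [ 0. -0. -1.] jaw z [-0.104  0.995 -0.   ] F [-0.8 -1.4  4.4] T [-0.32  0.34  0.06] open 0.0129 q [-0.3  -0.11  1.92  0.37  0.93 -2.45]
```

{"method": "servo_tool", "body": {"targets": [[[0.0005,0.0002,-0.0009],[0,0,0],1],[[0.0005,0.0002,-0.0009],[0,0,0],1]]}}

```text
time: 8.05
tcp_pos: [0.5564, -0.0197, 0.1219]
tool_rot: [-1.653, 0.553, 1.1]
wrist_force: [-6.2, -3.6, 5.7]
opening: 0.0128
```

```bash
python3 st.py
```

```text
t 8.05 tcp [ 0.5564 -0.0197  0.1219] rel stud foot (shut frame) mm [ 0.9  0.2 41.9] axis in frame [-0. -0. -1.] jaw z [-0.104  0.995 -0.   ] F [-3.2 -1.5  8.4] T [-0.27  0.57  0.02] open 0.0128 q [-0.3  -0.11  1.92  0.37  0.93 -2.45]
```

{"method": "servo_tool", "body": {"targets": [[[-0.0004,-0.0001,-0.0002],[1.4,0.5,-2.6],1],[[-0.0004,-0.0001,-0.0003],[2.9,0.9,-5.2],1],[[-0.0003,0,-0.0004],[4.3,1.4,-7.8],1],[[-0.0003,0,-0.0004],[5.7,1.9,-10.4],1],[[-0.0003,0,-0.0004],[7.1,2.3,-13],1]]}}

```text
time: 8.68
tcp_pos: [0.5563, -0.0193, 0.1217]
tool_rot: [-1.424, 0.667, 0.98]
wrist_force: [-3.1, -1.6, 5.2]
opening: 0.0129
```

```bash
python3 st.py
```

```text
t 8.68 tcp [ 0.5563 -0.0193  0.1217] rel stud foot (shut frame) mm [ 0.8  0.5 41.7] axis in frame [ 0.001 -0.    -1.   ] jaw z [ 0.159  0.987 -0.   ] F [-0.4 -0.6  6.2] T [-0.11  0.34  0.01] open 0.0129 q [-0.3  -0.11  1.92  0.37  0.92 -2.18]
```

{"method": "servo_tool", "body": {"targets": [[[0.0002,0.0001,-0.0005],[0,0,0],1],[[0.0002,0.0001,-0.0005],[0,0,0],1]]}}

```text
time: 8.93
tcp_pos: [0.5565, -0.0192, 0.1213]
tool_rot: [-1.425, 0.666, 0.981]
wrist_force: [-4.7, -1.7, 6.7]
opening: 0.0128
```

```bash
python3 st.py
```

```text
t 8.93 tcp [ 0.5565 -0.0192  0.1213] rel stud foot (shut frame) mm [ 0.8  0.5 41.2] axis in frame [ 0.001 -0.    -1.   ] jaw z [ 0.158  0.988 -0.   ] F [-1.  -0.1  8.3] T [-0.09  0.45 -0.07] open 0.0128 q [-0.29 -0.11  1.92  0.37  0.92 -2.18]
```

{"method": "servo_tool", "body": {"targets": [[[0.0001,0,-0.0003],[0.5,0.2,-0.9],1],[[0.0001,0,-0.0003],[1,0.3,-1.7],1],[[0.0001,0,-0.0003],[1.4,0.5,-2.6],1],[[0.0001,0,-0.0003],[1.9,0.6,-3.5],1],[[0.0001,0,-0.0003],[2.4,0.8,-4.3],1]]}}

```text
time: 9.55
tcp_pos: [0.5568, -0.0191, 0.1208]
tool_rot: [-1.348, 0.701, 0.941]
wrist_force: [-2.0, -0.4, 5.8]
opening: 0.0133
```

```bash
python3 st.py
```

```text
t 9.55 tcp [ 0.5568 -0.0191  0.1208] rel stud foot (shut frame) mm [ 0.8  0.6 40.6] axis in frame [ 0.001  0.001 -1.   ] jaw z [0.243 0.97  0.001] F [1.1 0.2 6.1] T [-0.08  0.12  0.01] open 0.0133 q [-0.29 -0.11  1.92  0.37  0.92 -2.1 ]
```

{"method": "servo_tool", "body": {"targets": [[[0.0002,0.0001,-0.0004],[0,0,0],1],[[0.0005,0.0001,-0.0009],[0,0,0],1],[[0.0005,0.0001,-0.0009],[0,0,0],1]]}}

```text
time: 9.93
tcp_pos: [0.5573, -0.0189, 0.1199]
tool_rot: [-1.348, 0.7, 0.942]
wrist_force: [-3.1, -0.2, 5.7]
opening: 0.013
```

```bash
python3 st.py
```

```text
t 9.93 tcp [ 0.5573 -0.0189  0.1199] rel stud foot (shut frame) mm [ 0.8  0.6 39.6] axis in frame [ 0.001  0.001 -1.   ] jaw z [0.243 0.97  0.001] F [0.3 0.8 6.4] T [ 0.02  0.11 -0.06] open 0.013 q [-0.29 -0.1   1.92  0.37  0.92 -2.1 ]
```

One more millimetre added only 0.3 N, so the stud has dropped into the slot at about 0.25 rad. I'll keep pushing carefully.

{"method": "servo_tool", "body": {"targets": [[[0.0005,0.0002,-0.0009],[0,0,0],1],[[0.001,0.0003,-0.0017],[0,0,0],1],[[0.0014,0.0005,-0.0026],[0,0,0],1],[[0.0014,0.0005,-0.0026],[0,0,0],1]]}}

```text
time: 10.42
tcp_pos: [0.5586, -0.0185, 0.1175]
tool_rot: [-1.348, 0.7, 0.942]
wrist_force: [-3.6, -1.7, 7.7]
opening: 0.0131
```

```bash
python3 st.py
```

```text
t 10.43 tcp [ 0.5586 -0.0185  0.1175] rel stud foot (shut frame) mm [ 0.8  0.6 36.8] axis in frame [ 0.001  0.001 -1.   ] jaw z [0.243 0.97  0.001] F [ 0.4 -0.5  8.7] T [-0.03  0.25 -0.02] open 0.0131 q [-0.29 -0.1   1.92  0.37  0.91 -2.1 ]
```

{"method": "servo_tool", "body": {"targets": [[[0.001,0.0003,-0.0017],[0,0,0],1],[[0.0019,0.0006,-0.0035],[0,0,0],1],[[0.0029,0.0009,-0.0052],[0,0,0],1],[[0.0036,0.0012,-0.0065],[0,0,0],1],[[0.0036,0.0012,-0.0065],[0,0,0],1]]}}

```text
time: 11.05
tcp_pos: [0.5621, -0.0174, 0.1113]
tool_rot: [-1.348, 0.701, 0.942]
wrist_force: [-6.2, -2.2, 10.3]
opening: 0.013
```

```bash
python3 st.py
```

```text
t 11.05 tcp [ 0.5621 -0.0174  0.1113] rel stud foot (shut frame) mm [ 0.9  0.6 29.6] axis in frame [ 0.001  0.001 -1.   ] jaw z [0.243 0.97  0.001] F [-0.6 -0.2 12.2] T [ 0.08  0.4  -0.1 ] open 0.013 q [-0.29 -0.08  1.92  0.37  0.9  -2.1 ]
```

{"method": "servo_tool", "body": {"targets": [[[0.0004,0.0001,-0.0007],[0,0,0],1],[[0.0007,0.0002,-0.0012],[0,0,0],1],[[0.0007,0.0002,-0.0012],[0,0,0],1]]}}

```text
time: 11.42
tcp_pos: [0.5627, -0.0172, 0.1102]
tool_rot: [-1.348, 0.701, 0.942]
wrist_force: [-8.0, -1.5, 11.4]
opening: 0.0127
```

```bash
python3 st.py
```

```text
t 11.43 tcp [ 0.5627 -0.0172  0.1102] rel stud foot (shut frame) mm [ 0.9  0.6 28.4] axis in frame [ 0.001  0.001 -1.   ] jaw z [0.242 0.97  0.001] F [-1.2  1.  13.9] T [ 0.11  0.49 -0.14] open 0.0127 q [-0.29 -0.08  1.92  0.37  0.9  -2.1 ]
```

{"method": "servo_tool", "body": {"targets": [[[0,0,0],[2.4,0.8,-4.3],1],[[0,0,0],[5.7,1.9,-10.4],1],[[0,0,0],[9,2.9,-16.5],1],[[0,0,0],[12.4,4,-22.5],1],[[0,0,0],[15.7,5.1,-28.6],1]]}}

```text
time: 12.05
tcp_pos: [0.5629, -0.0165, 0.1102]
tool_rot: [-0.833, 0.889, 0.665]
wrist_force: [-4.8, 1.1, 9.0]
opening: 0.0131
```

```bash
python3 st.py
```

```text
t 12.05 tcp [ 0.5629 -0.0165  0.1102] rel stud foot (shut frame) mm [ 1.2  1.2 28.2] axis in frame [ 0.002  0.002 -1.   ] jaw z [0.735 0.678 0.003] F [0.8 2.6 9.9] T [0.4  0.16 0.08] open 0.0131 q [-0.29 -0.08  1.92  0.37  0.9  -1.52]
```

{"method": "servo_tool", "body": {"targets": [[[0,-0.0003,-0.0002],[3.8,1.2,-6.9],1],[[0,-0.0005,-0.0003],[7.6,2.5,-13.9],1],[[0,-0.0005,-0.0003],[11.4,3.7,-20.8],1],[[0,-0.0005,-0.0003],[15.2,4.9,-27.7],1],[[0,-0.0005,-0.0003],[19,6.2,-34.6],1]]}}

```text
time: 12.68
tcp_pos: [0.5634, -0.0162, 0.1107]
tool_rot: [-0.205, 1.028, 0.313]
wrist_force: [-4.0, 3.3, 10.4]
opening: 0.0129
```

```bash
python3 st.py
```

```text
t 12.68 tcp [ 0.5634 -0.0162  0.1107] rel stud foot (shut frame) mm [ 2.   1.3 28.3] axis in frame [ 0.004  0.003 -1.   ] jaw z [0.999 0.047 0.004] F [ 2.8  4.4 10.4] T [ 0.81 -0.29  0.07] open 0.0129 q [-0.29 -0.08  1.92  0.38  0.9  -0.82]
```

{"method": "servo_tool", "body": {"targets": [[[-0.0003,-0.0003,-0.0003],[1.4,0.5,-2.6],1],[[-0.0005,-0.0005,-0.0005],[2.9,0.9,-5.2],1],[[-0.0005,-0.0005,-0.0005],[4.3,1.4,-7.8],1],[[-0.0005,-0.0005,-0.0005],[5.7,1.9,-10.4],1],[[-0.0005,-0.0005,-0.0005],[7.1,2.3,-13],1]]}}

```text
time: 13.3
tcp_pos: [0.5635, -0.0163, 0.1109]
tool_rot: [0.029, 1.055, 0.177]
wrist_force: [-3.3, 5.1, 11.3]
opening: 0.0128
```

```bash
python3 st.py
```

```text
t 13.3 tcp [ 0.5635 -0.0163  0.1109] rel stud foot (shut frame) mm [ 2.2  1.2 28.5] axis in frame [ 0.007  0.003 -1.   ] jaw z [ 0.978 -0.21   0.006] F [ 4.3  5.8 10.6] T [ 1.02 -0.58  0.08] open 0.0128 q [-0.29 -0.08  1.92  0.38  0.89 -0.57]
```

{"method": "servo_tool", "body": {"targets": [[[0,0,0],[1,0.3,-1.7],1],[[0,0,0],[1.9,0.6,-3.5],1],[[0,0,0],[2.9,0.9,-5.2],1],[[0,0,0],[3.8,1.2,-6.9],1]]}}

```text
time: 13.8
tcp_pos: [0.5636, -0.0163, 0.111]
tool_rot: [0.154, 1.065, 0.104]
wrist_force: [-4.4, 4.1, 12.1]
opening: 0.0132
```

```bash
python3 st.py
```

```text
t 13.8 tcp [ 0.5636 -0.0163  0.111 ] rel stud foot (shut frame) mm [ 2.3  1.2 28.5] axis in frame [ 0.007  0.003 -1.   ] jaw z [ 0.939 -0.343  0.006] F [ 3.5  5.3 11.9] T [ 0.97 -0.54  0.07] open 0.0132 q [-0.29 -0.08  1.92  0.38  0.89 -0.43]
```

{"method": "servo_tool", "body": {"targets": [[[0,0,0],[1,0.3,-1.7],1],[[0,0,0],[1.9,0.6,-3.5],1],[[0,0,0],[2.9,0.9,-5.2],1]]}}

```text
time: 14.18
tcp_pos: [0.5637, -0.0163, 0.1111]
tool_rot: [0.248, 1.071, 0.049]
wrist_force: [-1.7, 5.0, 11.5]
opening: 0.013
```

```bash
python3 st.py
```

```text
t 14.18 tcp [ 0.5637 -0.0163  0.1111] rel stud foot (shut frame) mm [ 2.4  1.1 28.6] axis in frame [ 0.008  0.003 -1.   ] jaw z [ 0.899 -0.438  0.006] F [ 5.7  5.3 10. ] T [ 1.07 -0.63  0.65] open 0.013 q [-0.29 -0.08  1.92  0.38  0.89 -0.33]
```

The torque about the stud axis jumped from 0.07 to 0.65 N·m, so it has reached the stop at about 2.0 rad. I'll ease out to the notch while still holding it turned.

{"method": "servo_tool", "body": {"targets": [[[-0.0008,-0.0003,0.0014],[0.5,0.2,-0.9],1],[[-0.0016,-0.0005,0.0029],[0.5,0.2,-0.9],1],[[-0.0024,-0.0008,0.0043],[0.5,0.2,-0.9],1],[[-0.0024,-0.0008,0.0043],[0.5,0.2,-0.9],1]]}}

```text
time: 14.68
tcp_pos: [0.562, -0.0169, 0.1138]
tool_rot: [0.263, 1.071, 0.039]
wrist_force: [8.9, 7.6, -0.4]
opening: 0.0129
```

```bash
python3 st.py
```

```text
t 14.68 tcp [ 0.562  -0.0169  0.1138] rel stud foot (shut frame) mm [ 2.2  1.1 31.8] axis in frame [ 0.008  0.002 -1.   ] jaw z [ 0.891 -0.454  0.006] F [ 9.2  4.5 -5.7] T [ 0.65 -1.47  0.78] open 0.0129 q [-0.29 -0.09  1.92  0.38  0.9  -0.31]
```

{"method": "servo_tool", "body": {"targets": [[[0.0024,0.0008,-0.0035],[0.5,0.2,-0.9],1],[[0.0024,0.0008,-0.0035],[1.4,0.5,-2.6],1],[[0.0018,0.0006,-0.0025],[1.9,0.6,-3.5],1],[[0.001,0.0004,-0.001],[1.9,0.6,-3.5],1],[[0.0008,0.0004,-0.0003],[1.9,0.6,-3.5],1]]}}

```text
time: 15.3
tcp_pos: [0.562, -0.0169, 0.1139]
tool_rot: [0.321, 1.075, 0.003]
wrist_force: [8.1, 6.3, 0.5]
opening: 0.0128
```

```bash
python3 st.py
```

```text
t 15.3 tcp [ 0.562  -0.0169  0.1139] rel stud foot (shut frame) mm [ 2.3  1.1 31.8] axis in frame [ 0.007  0.001 -1.   ] jaw z [ 0.86  -0.511  0.005] F [ 8.6  3.4 -4.4] T [ 0.62 -1.08  1.86] open 0.0128 q [-0.29 -0.09  1.92  0.38  0.9  -0.24]
```

{"method": "servo_tool", "body": {"targets": [[[0,0,0],[0,0,0],0.5],[[0,0,0],[0,0,0],0],[[0,0,0],[0,0,0],0],[[-0.014,-0.005,0.026],[0,0,0],0],[[-0.028,-0.009,0.052],[0,0,0],0]]}}

```text
time: 15.92
tcp_pos: [0.5311, -0.0275, 0.1628]
tool_rot: [0.326, 1.082, -0.003]
wrist_force: [0.1, -0.5, 1.1]
opening: 0.0854
```

{"method": "servo_tool", "body": {"targets": [[[-0.03,-0.03,0.03],[0,0,0],0],[[-0.06,-0.06,0.05],[0,0,0],0],[[-0.09,-0.09,0.06],[0,0,0],0],[[-0.12,-0.12,0.06],[0,0,0],0],[[-0.12,-0.12,0.06],[0,0,0],0]]}}

```text
time: 16.55
tcp_pos: [0.4109, -0.1498, 0.2233]
tool_rot: [0.329, 1.079, -0.009]
wrist_force: [-0.5, 0.4, -0.5]
opening: 0.0856
```

```bash
python3 st.py;  python3 - <<'E'
from workcell import get_image
from h import *
p=np.load("p.npy");B,o,C0,h=frames(*p[:3],0)
img={n:get_image(n)[:,:,::-1].copy() for n in("scene","top")}
out=[]
for n in img:
    c=proj(n,h+C0.apply([-.11,0,.047]))[0];u,v=(c-30).astype(int);k=6.5
    A=cv2.resize(img[n][v:v+60,u:u+60],None,fx=k,fy=k,interpolation=cv2.INTER_CUBIC);cv2.imwrite(f"pics/raw_{n}.png",img[n])
    for pl,col in((.016,(0,0,255)),(.013,(0,200,0)),(0,(255,0,0))):
        D=R.from_rotvec([0,0,-2.0]);Q=proj(n,h+C0.apply([-.11,0,.056-pl]+D.apply([[-.032,-.007,0],[-.032,.007,0],[.032,.007,0],[.032,-.007,0]])))
        cv2.polylines(A,[((Q-[u,v]+.5)*k).astype(np.int32)],True,col,1)
    out.append(A)
cv2.imwrite("pics/w2.png",np.hstack(out))
E
```

```text
t 16.55 tcp [ 0.4109 -0.1498  0.2233] rel stud foot (shut frame) mm [-103.1  -78.6  219. ] axis in frame [ 0.001 -0.002 -1.   ] jaw z [ 0.853 -0.521  0.002] F [-0.5  0.5 -0.3] T [-0.03  0.19  0.  ] open 0.0856 q [-0.81 -0.41  1.94  0.48  1.39 -0.61]
```

View pics/w2.png

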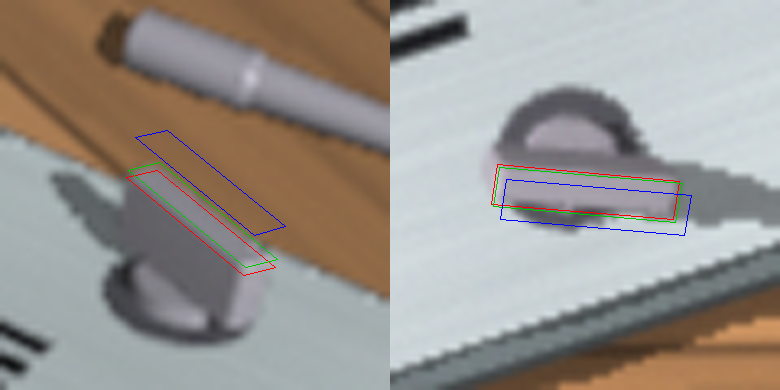

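The wing now lies across the cover at about 2.0 rad. The two candidate heights, 13 and 16 mm, are only about 1 px apart in the image. I'll touch the wing's top lightly with closed fingertips to tell them apart: the TCP would read about 59 mm at 13 and about 56 mm at 16.

{"method": "servo_tool", "body": {"targets": [[[0.03,0.03,0],[0,0,0],0.5],[[0.06,0.06,0],[0,0,0],1],[[0.09,0.09,-0.01],[0,0,0],1],[[0.12,0.12,-0.05],[0,0,0],1],[[0.1289,0.1249,-0.0732],[0,0,0],1]], "newtons": 20}}

```text
time: 17.27
tcp_pos: [0.5413, -0.018, 0.1478]
tool_rot: [0.323, 1.084, 0.004]
wrist_force: [-0.3, 0.4, 0.5]
opening: 0.0002
```

{"method": "servo_tool", "body": {"targets": [[[0.0024,0.0008,-0.0043],[0,0,0],1],[[0.0048,0.0015,-0.0087],[0,0,0],1],[[0.0062,0.002,-0.0113],[0,0,0],1],[[0.0062,0.002,-0.0113],[0,0,0],1]]}}

```text
time: 17.77
tcp_pos: [0.5477, -0.0212, 0.1404]
tool_rot: [0.325, 1.078, -0.004]
wrist_force: [0.4, 0.6, 0.3]
opening: 0.0
```

```bash
python3 st.py
```

```text
t 17.77 tcp [ 0.5477 -0.0212  0.1404] rel stud foot (shut frame) mm [ 2.6  1.4 62.2] axis in frame [ 0.003 -0.001 -1.   ] jaw z [ 0.856 -0.517  0.003] F [ 0.6  0.4 -0. ] T [-0.01  0.24  0.04] open 0.0 q [-0.31 -0.15  1.91  0.36  0.97 -0.22]
```

Next, 1 mm steps.

{"method": "servo_tool", "body": {"targets": [[[0.0005,0.0002,-0.0009],[0,0,0],1],[[0.0005,0.0002,-0.0009],[0,0,0],1]]}}

```text
time: 18.02
tcp_pos: [0.5479, -0.0208, 0.1389]
tool_rot: [0.325, 1.078, -0.004]
wrist_force: [-0.2, 0.4, 0.1]
opening: 0.0003
```

{"method": "servo_tool", "body": {"targets": [[[0.0005,0.0002,-0.0009],[0,0,0],1],[[0.0005,0.0002,-0.0009],[0,0,0],1]]}}

```text
time: 18.27
tcp_pos: [0.5485, -0.0206, 0.1383]
tool_rot: [0.325, 1.079, -0.003]
wrist_force: [-3.9, -1.7, 4.2]
opening: 0.0
```

{"method": "servo_tool", "body": {"targets": [[[0.0005,0.0002,-0.0009],[0,0,0],1],[[0.0005,0.0002,-0.0009],[0,0,0],1]]}}

```text
time: 18.52
tcp_pos: [0.549, -0.0204, 0.1378]
tool_rot: [0.324, 1.078, -0.003]
wrist_force: [-7.2, -1.7, 6.6]
opening: -0.0003
```

```bash
python3 st.py
```

```text
t 18.52 tcp [ 0.549  -0.0204  0.1378] rel stud foot (shut frame) mm [ 2.5  1.8 59.2] axis in frame [ 0.002 -0.001 -1.   ] jaw z [ 0.857 -0.516  0.002] F [-3.1  0.6  9.5] T [ 0.05  0.65 -0.04] open -0.0003 q [-0.3  -0.14  1.91  0.36  0.96 -0.22]
```

Contact came at 59.5–60 mm, and the earlier touch on the shut cover read about 1 mm high, so the stud sits at about 13 mm, in the notch. Backing away now.

{"method": "servo_tool", "body": {"targets": [[[-0.014,-0.005,0.026],[0,0,0],1],[[-0.035,-0.02,0.06],[0,0,0],1],[[-0.07,-0.05,0.09],[0,0,0],1],[[-0.11,-0.1,0.1],[0,0,0],1],[[-0.15,-0.14,0.1],[0,0,0],1]]}}

```text
time: 19.15
tcp_pos: [0.3982, -0.1613, 0.2382]
tool_rot: [0.322, 1.076, -0.003]
wrist_force: [0.9, -1.6, -0.9]
opening: -0.0001
```

{"method": "servo_tool", "body": {"targets": [[[0,0,0],[0,0,0],1],[[0,0,0],[0,0,0],1]]}}

```text
time: 19.4
tcp_pos: [0.399, -0.1601, 0.2365]
tool_rot: [0.327, 1.079, -0.004]
wrist_force: [0.3, 0.2, -0.4]
opening: -0.0001
```

```bash
python3 - <<'E'
from workcell import get_image
import cv2,numpy as np
a=get_image("scene")[100:350,130:400,::-1];b=get_image("top")[115:285,180:410,::-1]
cv2.imwrite("pics/f.png",np.hstack([cv2.resize(a,(390,361)),cv2.resize(b,(400,361))]))
E
```

```text
(no output)
```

View pics/f.png

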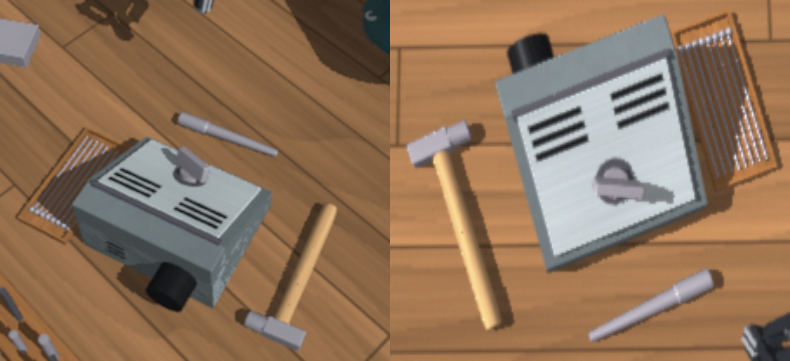

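The cover is flat, the wing is across it and low at (620,185) in the right panel, and the arm is clear. The hammer, pin tray and mandrel are where they were.

```bash
python3 -c "
from workcell import close_job
print(close_job())"
```

```text
the job is handed in; nothing more can be done
None
```

The job is handed in at about 19.5 s of the 61 s allowed. By every check I could make, the cover is shut and the stud is locked; the hand-in gave no verdict.

- **Cover:** I swung it down with closed fingertips until it seated at about 25 N. The last pictures show it flat on the sloping face.
- **Finding the slot:** I turned the stud clockwise under about 6–8 N. It dropped in at roughly 0.2–0.25 rad; at that point another millimetre of push added only 0.3 N. The wrist read at most about 14 N while pushing in, well under the 40 N that bends the catch.
- **Locking:** I pushed the stud in to about 18–19 mm and turned it to the stop near 2.0 rad, where the torque jumped from 0.07 to 0.65 N·m. I then eased it out and let go.

**Last checks**
- **Turn:** the image shows the wing at about 2.0 rad, above the 1.6 needed.
- **Depth:** the image could not separate the notch at 13 mm from the part-turned 16 mm. While I held the stud, the gripper height suggested about 15 mm, which fits neither. A light fingertip touch on top of the released wing then put it at about 13 mm, and I relied on that.
- **Surroundings:** the hammer, pin tray and mandrel look unmoved, and the arm is well clear.

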